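# Impact-test a tack weld with the spring striker

### The job

Test the tack weld with one blow of the bench tester: grip the crossbar handle firmly and draw the striker straight back until the sear catches and holds it, easing off as soon as you feel the rubber bumper just behind the catch rather than hauling hard into it, and let go. Then press the thumb pad to trip the sear, so that the striker flies free and bends the standing tab over, and leave the tester alone. Do not touch the tab, and leave the spanner, the square tube and the spray can where they are.

Things in the scene. Friction and masses are not known exactly. Their poses are not given: they have to be found in the camera images.
- tester: Fixed grey impact tester on a dark steel base plate 360 x 110 x 12 mm. Origin: centre of the base plate's underside. x: firing direction, along the striker rod from the crossbar to the tab; y across; z up. The housing (two grey side plates 62 mm high, 62 mm wide over all) lies from x = -40 to +70 mm; the ears of the sear's pin at x = 35 rise to 87 mm. The rod's axis is 50 mm above the table.
- crossbar (a point): Centre of the steel crossbar handle at the rear of the striker, 100 mm above the table: a bar 14 mm thick (along the tester's x), 80 mm long (along y), 30 mm high (85 to 115 mm above the table) on a 14 mm post in its middle. It moves with the striker along the tester's x; uncocked it is at x = -90 mm of the tester, its face 43 mm behind the housing, which is 68 mm high there.
- striker (a joint): Draw of the striker in m: 0 at rest, grows as the crossbar is drawn along the tester's -x. A return spring pulls it forward with 0.2 N per mm of draw (plus under 1 N friction). The sear catches somewhere between 37 and 61 mm, different each time. Once caught and eased forward past the catch point, the sear carries the spring and the pull on the hand goes to zero. Fired, it rests near 0.
- bumper: Black rubber bumper block, 10 x 34 x 26 mm, inside the rear of the housing (its frame origin is the tester's origin, not the block). Pressed by the collar it yields to the tester's -x with 4 N per mm, felt on top of the spring. More than 10 N on it counts as hauling too hard.
- trip_pad (a point): Centre of the top face of the sear's ribbed steel thumb pad, 34 mm (along the tester's x) by 42 mm, at x = 90, z = 86 mm of the tester, level. Pressed down it tips the sear about a pin at x = 35, z = 78 mm; the loaded sear lets go after about 7 mm at the pad (8 to 14 N), and its stop is at about 13 mm. It springs back up.
- weld (a joint): Bend of the tab at its tack weld in rad: 0 upright, grows as it leans away from the striker (to the tester's +x). It stays where it is bent.
- tab: The standing steel tab, 5 x 40 x 52 mm (tester's x, y, z) tack-welded to a strip clamped on the base plate. Origin: at the weld, at x = 128.5, z = 24 mm of the tester; z along the tab. The resting striker's nose is 6 mm short of it.
- spanner_mid (a point): A loose steel spanner lying beside the tester; the middle of it.
- square_tube_mid (a point): A loose offcut of steel square tube lying beside the tester, 30 x 30 x 140 mm; its centre.
- spray_can_mid (a point): A loose upright spray can, 60 mm diameter, 130 mm high; its centre.
- sear_tooth (a point): Lower rear edge of the sear's tooth over the rod. A catch collar on the rod is drawn rearward under it: its ramp is lifted (6 to 8 N on top of the spring over 8 to 10 mm), the extra pull falls to 0 to 4 N at the tip, and 1 to 5 mm further the tooth drops in front of the collar: caught. About 2.5 mm beyond that the collar meets the rubber bumper. Eased before the catch, the spring keeps pulling.

How it is judged:
By the outcome, as a careful person would: the job done as asked, in the order asked, and still so for the second after the job is handed in, with the robot touching nothing.
It also fails if it takes over 64 s, if anything falls off the work surface, if the arm or the gripper's body presses on something with over 40 N, if the wrist force passes 120 N, or if a joint passes its speed limit or range.

### The arm

A 6-joint arm with a two-finger parallel gripper is mounted at the origin on the work surface. World frame = base frame: x ahead of the robot, y to its left, z up, the work surface at z = 0. Lengths are in m, angles in rad, forces in N, time in s.
With the tool pointing down it reaches from about 0.3 to 0.875 m from the base axis. Payload 6.4 kg.
Tool frame: the origin (TCP) lies where the fingers leave the gripper's body, on its centre line; the fingertips stand 73 mm ahead of it and the grasp point (between the pads) lies 54 mm ahead of it; z points along the fingers, y is the line along which they close (so a half turn about z gives the same grasp; the last joint's range is limited). The gripper opens to 85 mm and grips with 20 to 120 N. Pads are 22 mm wide; open, the fingers measure 114 mm over their backs; the gripper's body (76 mm by 85 mm) begins 54 mm behind the grasp point. The pads swing forward as they close: fully open they stand 13 mm farther back than shut.
Start: joints at [-1.418, 0.181, 1.607, -0, 1.354, -0.206], TCP at [0.202, -0.538, 0.304] pointing down, gripper open.
Joint ranges: [-2.99, 2.99], [-0.89, 2.07], [0.3, 2.58], [-1.14, 4.28], [0, 2.63], [-3.12, 3.12]. Speed limits (rad/s): [2.57, 2.57, 3.01, 3.14, 3.14, 3.14].

### API

Orientations are given as a unit quaternion [w, x, y, z].
In Python, from bench import ctrl gives the robot as it stands.
- The arm moves only by the tool carry_out, never from a script. Its argument "steps" is one flat list of numbers, 7 for each row, row after row: the shift along the tool's x, y, z in m, then the turn, a rotation vector about the tool's x, y, z in rad, then the opening, from 0 (shut) to 1 (fully open). In form: [dx, dy, dz, wx, wy, wz, claw, dx, dy, dz, wx, wy, wz, claw, ...]. A call has 1 to 20 rows; each row is the pose to reach, as a shift and turn from the pose commanded when the call began, along the tool's axes at that moment; what a row does not reach only later rows make up. A row lasts 1/10 s, in which the tool goes at most 50 mm and 8.59 degrees, less where a joint would pass 70% of its speed; a pose out of reach is approached as far as the arm can. A call with a gripper value outside its range is refused whole. The fingers move at their own pace and stop on an object; the grip force is fixed at half the most. Time passes only in rows, so rows that repeat a pose let the fingers close. It gives the time, the measured TCP pose, the force, the opening and the grip force at its end, in the units of the state.
- ctrl.get_obs(): the state, without advancing time (a new reading comes with each control period).
- ctrl.camera(name): name is "scene" or "top" or "wrist"; returns the picture (480x640x3 uint8, red, green, blue); there is no depth.
- ctrl.camera_params(name): a dict with "vertical_fov" (degrees; the focal length in pixels is half the picture's height over the tangent of half this angle, whatever the lens; pixels are square), "cx", "cy" (the principal point, pixels), "cam_to_world" (4x4, takes a point from camera to world coordinates); the wrist camera has in their place "hand_eye" (4x4, takes a point from camera to tool coordinates, whose origin is the TCP and whose axes are the flange's). Camera axes: x right, y down, z forward; pixel columns grow to the right and rows downward; lengths in m; the calibration is good to about 2 mm. A picture is of the moment at which its call begins: read the wrist's pose just before it. camera_params takes no time and is no camera call.
- ctrl.hand_in(): hands the job in; it is judged then, once.
The state is a dict: "time_s": time; "q": joint angles; "dq": joint speeds; "joint_efforts": joint torques, N m; "eef_pos": TCP position; "eef_rot": TCP orientation; "wrist_force": force on the tool from outside, world axes, zero at the start; "torque": the same for the moment, N m; "opening": opening from 0.0 (shut) to 1.0 (fully open); "grasp_force": force on a finger pad.
Only numpy, scipy, OpenCV 4.12 (cv2) and the standard library are available. Lean on these libraries where they do the work, as an engineer would, in place of code of your own. Each camera call takes 0.05 s, during which the arm holds its last target. There are 200 camera calls.

## Working session

There is one attempt and no reset: what is moved stays moved. The work goes in short steps, Python scripts to look and compute and a tool call to move; the robot and the scene stay as the last step left them, time stands still between calls to the robot, and variables do not carry over. Pictures are saved under pics/ and viewed, at most 10 in all, crops included, and the job is handed in when it is done.

Besides the shell and the picture viewer there is one more tool, called after "Request:" as a command line: name --argument value ..., lists and objects as JSON in quotes. carry_out: Moves the arm, as the interface text tells. Its arguments: {"type":"object","properties":{"steps":{"type":"array"}},"required":["steps"]}

```bash
mkdir -p pics; python3 - <<'E'
from bench import ctrl
import cv2
for n in("scene","top"):
    cv2.imwrite(f"pics/{n}0.png",ctrl.camera(n)[:,:,::-1]); p=ctrl.camera_params(n); print(n,p)
print(ctrl.camera_params("wrist"));o=ctrl.get_obs();print(o)
E
```

```text
scene {'vertical_fov': 53.316020764210585, 'cx': 319.9604336198672, 'cy': 237.77381119059504, 'cam_to_world': array([[ 0.30682803,  0.73690316, -0.60235396,  1.07976691],
       [ 0.95171653, -0.23116388,  0.2019874 , -0.14865564],
       [ 0.00960268, -0.63524561, -0.77225048,  0.69658257],
       [ 0.        ,  0.        ,  0.        ,  1.        ]])}
top {'vertical_fov': 57.67794612653837, 'cx': 324.3257476561957, 'cy': 231.37399216631323, 'cam_to_world': array([[ 0.01766177, -0.99842523,  0.05324577,  0.5892026 ],
       [-0.99982206, -0.01798928, -0.0056779 ,  0.00587841],
       [ 0.00662681, -0.05313602, -0.9985653 ,  0.87851114],
       [ 0.        ,  0.        ,  0.        ,  1.        ]])}
{'vertical_fov': 61.59209940374852, 'cx': 315.7489951369858, 'cy': 237.9460205934678, 'hand_eye': array([[-3.73060260e-04, -9.48477320e-01, -3.16844811e-01,
         8.13126095e-02],
       [ 9.99999916e-01, -2.99438522e-04, -2.81051097e-04,
        -1.13998086e-04],
       [ 1.71695049e-04, -3.16844889e-01,  9.48477352e-01,
        -6.99752033e-02],
       [ 0.00000000e+00,  0.00000000e+00,  0.00000000e+00,
         1.00000000e+00]])}
{'time_s': 0.1, 'q': array([-1.41830340e+00,  1.81478026e-01,  1.60790127e+00, -1.65926179e-05,
        1.35382781e+00, -2.06300386e-01]), 'dq': array([-1.48890024e-03,  7.47871864e-05, -3.52055565e-03,  5.75183085e-05,
        4.11076610e-05,  1.42890297e-03]), 'joint_efforts': array([ 5.23432391e-04, -4.45879090e+01, -3.52236986e+01, -3.97905369e-04,
        4.17303483e-03, -2.05685035e-05]), 'eef_pos': array([ 0.20186023, -0.5379877 ,  0.30307108]), 'eef_rot': array([-8.07150988e-04,  9.83950890e-01,  1.78437649e-01,  1.36173276e-05]), 'wrist_force': array([ 0.57844415, -1.05799932,  0.40884863]), 'torque': array([-0.02140161,  0.02872872,  0.0065335 ]), 'grasp_force': 0.0, 'opening': 0.9970760887817466}
```

View pics/scene0.png

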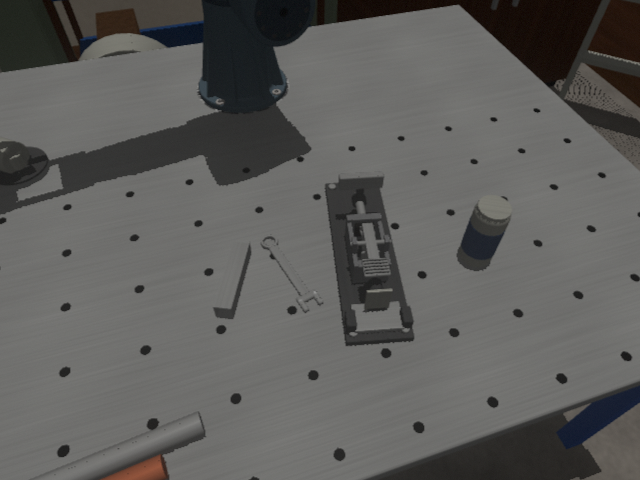

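View pics/top0.png

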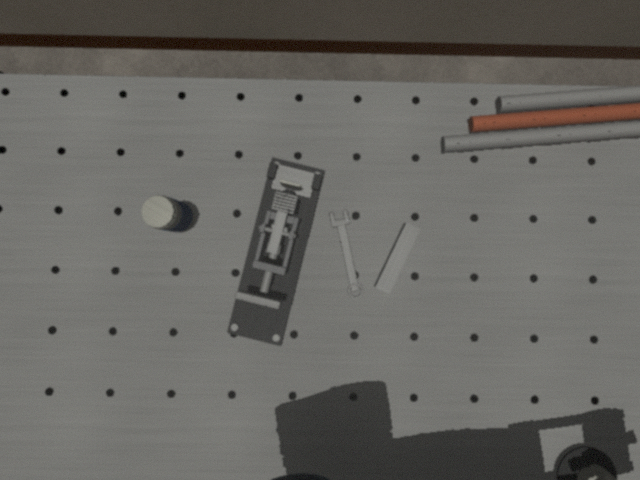

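The scene view shows the tester mid-table, the spanner and tube to its left in the picture, and the can to its right. In the top view the base plate corners are about (272,158), (325,170), (281,345) and (228,332). The crossbar runs (237,297)-(279,305), and the pad is near (285,202).

```bash
cat > h.py <<'E'
import numpy as np,cv2
from bench import ctrl
from scipy.spatial.transform import Rotation as R
def cam(n,o=None):
    p=ctrl.camera_params(n)
    if n=="wrist":
        T=np.eye(4);T[:3,:3]=R.from_quat(np.roll(o["eef_rot"],-1)).as_matrix();T[:3,3]=o["eef_pos"];M=T@p["hand_eye"]
    else: M=p["cam_to_world"]
    return p,M,240/np.tan(np.radians(p["vertical_fov"]/2))
def ray(n,uv,z,o=None):
    p,M,f=cam(n,o);d=M[:3,:3]@np.array([(uv[0]-p["cx"])/f,(uv[1]-p["cy"])/f,1]);return M[:3,3]+d*(z-M[2,3])/d[2]
def proj(n,P,o=None):
    p,M,f=cam(n,o);c=M[:3,:3].T@(np.array(P)-M[:3,3]);return c[:2]/c[2]*f+[p["cx"],p["cy"]]
E
python3 - <<'E'
from h import *
im=cv2.imread("pics/top0.png");g=cv2.cvtColor(im,6)
m=np.zeros_like(g);m[140:360,215:335]=(g[140:360,215:335]<80)*255
m=cv2.morphologyEx(m,cv2.MORPH_OPEN,np.ones((3,3)));
m=cv2.morphologyEx(m,cv2.MORPH_CLOSE,np.ones((25,25)))
c=max(cv2.findContours(m,0,2)[0],key=cv2.contourArea);b=cv2.boxPoints(cv2.minAreaRect(c));print(b)
P=np.array([ray("top",q,.012) for q in b]);print(P[:,:2]);print([np.linalg.norm(P[i]-P[i-1]) for i in range(4)])
print("centre",P.mean(0))
L=[P[i]-P[i-1] for i in range(4)];l=max(L,key=np.linalg.norm);l=l*np.sign(l[0]);a=np.arctan2(l[1],l[0]);print("yaw",a)
print("crossbar from top",ray("top",(237,296),.115),ray("top",(279,305),.115))
c,s=np.cos(a),np.sin(a)
for n,x,z in(("bar",-.09,.115),("pad",.09,.086)):
    w=P.mean(0)[:2]+x*np.array([c,s]);print(n,w,proj("top",[*w,z]),proj("scene",[*w,z]))
E
```

```text
[[212.44638 333.0381 ]
 [244.75296 142.78825]
 [326.45364 156.66196]
 [294.14706 346.9118 ]]
[[ 4.31610567e-01  2.17033463e-01]
 [ 8.10827083e-01  1.64038231e-01]
 [ 7.85793099e-01 -6.68444899e-04]
 [ 4.07329941e-01  5.61538739e-02]]
[np.float64(0.16270153992615644), np.float64(0.38290163322671694), np.float64(0.16659828808139798), np.float64(0.3827050267304857)]
centre [0.60889017 0.10913928 0.012     ]
yaw -0.13885002470788632
crossbar from top [0.51470312 0.15132218 0.115     ] [0.5004134  0.07801473 0.115     ]
bar [0.51975635 0.12159567] [254.19030899 293.36930205] [365.31480337 177.69342168]
pad [0.698024   0.09668289] [272.83286179 194.07612719] [390.29868678 269.50489302]
```

```bash
python3 - <<'E'
from h import *
P=np.array([ray("top",q,.012) for q in [(272,157.5),(325,170.5),(281,345),(228,332)]])
print([np.linalg.norm(P[i]-P[i-1]) for i in range(4)])
l=P[0]+P[1]-P[2]-P[3];a=np.arctan2(l[1],l[0]);C=P.mean(0);print(C,a)
c,s=np.cos(a),np.sin(a)
for n,x,z in(("bar",-.09,.115),("pad",.09,.086)):
    w=C[:2]+x*np.array([c,s]);print(n,w,proj("top",[*w,z]),proj("scene",[*w,z]))
o=ctrl.get_obs();print(R.from_quat(np.roll(o["eef_rot"],-1)).as_matrix().round(3))
E
```

```text
[np.float64(0.3565077296617727), np.float64(0.10957163730918835), np.float64(0.3562340668368429), np.float64(0.10719787654331815)]
[0.59610765 0.09474557 0.012     ] -0.22391857934408477
bar [0.50835451 0.11473026] [257.97144   300.0370629] [359.3555338  174.23376833]
pad [0.68386078 0.07476089] [284.65624106 202.00529212] [373.95688003 265.93321379]
[[ 0.936  0.351 -0.   ]
 [ 0.351 -0.936  0.002]
 [ 0.    -0.002 -1.   ]]
```

Request:
carry_out --steps '[0.05,-0.05,0,0,0,-0.05,0.6,0.1,-0.1,0,0,0,-0.15,0.6,0.516,-0.503,0,0,0,-0.988,0.6,0.516,-0.503,0,0,0,-0.988,0.6,0.516,-0.503,0,0,0,-0.988,0.6,0.516,-0.503,0,0,0,-0.988,0.6,0.516,-0.503,0,0,0,-0.988,0.6,0.516,-0.503,0,0,0,-0.988,0.6,0.516,-0.503,0,0,0,-0.988,0.6,0.516,-0.503,0,0,0,-0.988,0.6,0.516,-0.503,0,0,0,-0.988,0.6,0.516,-0.503,0,0,0,-0.988,0.6,0.516,-0.503,0,0,0,-0.988,0.6,0.516,-0.503,0,0,0,-0.988,0.6,0.516,-0.503,0,0,0,-0.988,0.6,0.516,-0.503,0,0,0,-0.988,0.6,0.516,-0.503,0,0,0,-0.988,0.6,0.516,-0.503,0,0,0,-0.988,0.6,0.516,-0.503,0,0,0,-0.988,0.6]'

```text
time_s: 2.0
eef_pos: [0.5082, 0.1126, 0.3039]
eef_rot: [0.0, 0.782, 0.623, -0.0]
wrist_force: [-0.0, 0.9, -1.1]
opening: 0.597
grasp_force: 0.0
```

```bash
python3 - <<'E'
from h import *
o=ctrl.get_obs();cv2.imwrite("pics/w1.png",ctrl.camera("wrist")[:,:,::-1])
np.save("o1.npy",o,allow_pickle=True);print(o)
print(proj("wrist",[.50835,.11473,.115],o),proj("wrist",[.6839,.0748,.086],o))
E
```

```text
{'time_s': 2.0, 'q': array([-1.00921599e-02,  5.85492254e-02,  1.74252650e+00, -2.03420773e-04,
        1.34068827e+00,  2.15697696e-01]), 'dq': array([ 0.00027669, -0.0021078 , -0.00379147,  0.00260574, -0.00024005,
        0.00135375]), 'joint_efforts': array([ 2.85974275e-01, -3.78375328e+01, -3.49288952e+01,  1.27457464e-02,
        4.34424044e-03, -6.20621562e-03]), 'eef_pos': array([0.50816517, 0.11262856, 0.30387172]), 'eef_rot': array([ 2.27983418e-05,  7.82250274e-01,  6.22964278e-01, -1.28941386e-04]), 'wrist_force': array([-0.00416173,  0.88356325, -1.07195445]), 'torque': array([ 0.08653329, -0.0318587 ,  0.02030722]), 'grasp_force': 0.0, 'opening': 0.5965424420972294}
[315.73372294 227.9528103 ] [558.98408696 215.88014547]
```

View pics/w1.png

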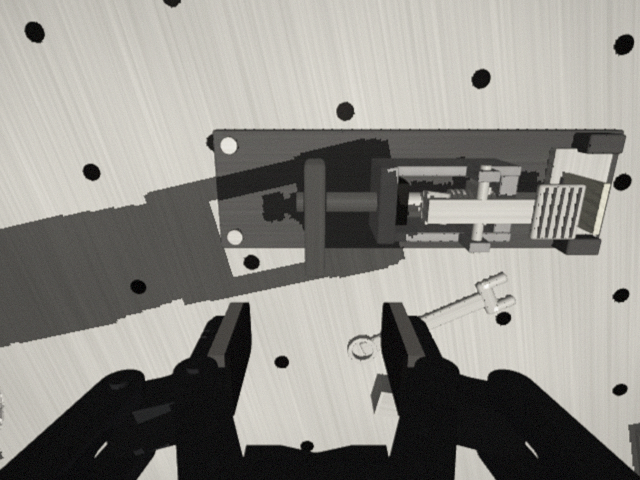

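The bar sits at columns 305-327 (centre about 316) and the pad at about (559,212). Both agree with the predictions, so I'm descending and gripping.

Request:
carry_out --steps '[0,0,0.03,0,0,0,0.6,0,0,0.06,0,0,0,0.6,0,0,0.09,0,0,0,0.6,0,0,0.12,0,0,0,0.6,0,0,0.14,0,0,0,0.6,0,0,0.15,0,0,0,0.6,0,0,0.15,0,0,0,0.6,0,0,0.15,0,0,0,0.6]'

```text
time_s: 2.85
eef_pos: [0.5091, 0.1134, 0.1548]
eef_rot: [0.0, 0.782, 0.623, 0.001]
wrist_force: [1.1, 0.1, -0.3]
opening: 0.601
grasp_force: 0.0
```

Request:
carry_out --steps '[0,0,0,0,0,0,0,0,0,0,0,0,0,0,0,0,0,0,0,0,0,0,0,0,0,0,0,0,0,0,0,0,0,0,0,0,0,0,0,0,0,0,0,0,0,0,0,0,0,0,0,0,0,0,0,0,0,0,0,0,0,0,0,0,0,0,0,0,0,0]'

```text
time_s: 3.85
eef_pos: [0.5092, 0.1138, 0.155]
eef_rot: [0.001, 0.782, 0.624, 0.001]
wrist_force: [-0.4, -0.4, 5.9]
opening: 0.152
grasp_force: 58.8
```

Request:
carry_out --steps '[0,-0.004,0,0,0,0,0,0,-0.008,0,0,0,0,0,0,-0.012,0,0,0,0,0,0,-0.016,0,0,0,0,0,0,-0.018,0,0,0,0,0,0,-0.018,0,0,0,0,0,0,-0.018,0,0,0,0,0]'

```text
time_s: 4.55
eef_pos: [0.492, 0.1177, 0.155]
eef_rot: [0.001, 0.782, 0.624, 0.001]
wrist_force: [3.1, -1.1, 5.4]
opening: 0.159
grasp_force: 59.5
```

Request:
carry_out --steps '[0,-0.003,0,0,0,0,0,0,-0.005,0,0,0,0,0,0,-0.005,0,0,0,0,0,0,-0.005,0,0,0,0,0]'

```text
time_s: 4.95
eef_pos: [0.4871, 0.1188, 0.155]
eef_rot: [0.001, 0.782, 0.624, 0.001]
wrist_force: [4.0, -0.8, 5.9]
opening: 0.156
grasp_force: 59.6
```

Request:
carry_out --steps '[0,-0.003,0,0,0,0,0,0,-0.003,0,0,0,0,0,0,-0.003,0,0,0,0,0]'

```text
time_s: 5.25
eef_pos: [0.4843, 0.1195, 0.155]
eef_rot: [0.001, 0.782, 0.624, 0.001]
wrist_force: [4.1, -0.6, 5.8]
opening: 0.157
grasp_force: 59.6
```

Request:
carry_out --steps '[0,-0.003,0,0,0,0,0,0,-0.003,0,0,0,0,0,0,-0.003,0,0,0,0,0]'

```text
time_s: 5.55
eef_pos: [0.4815, 0.1201, 0.155]
eef_rot: [0.001, 0.782, 0.624, 0.001]
wrist_force: [4.7, -1.7, 5.3]
opening: 0.16
grasp_force: 59.5
```

Request:
carry_out --steps '[0,-0.003,0,0,0,0,0,0,-0.003,0,0,0,0,0,0,-0.003,0,0,0,0,0]'

```text
time_s: 5.85
eef_pos: [0.4787, 0.1208, 0.155]
eef_rot: [0.001, 0.782, 0.624, 0.002]
wrist_force: [5.2, -1.7, 4.4]
opening: 0.152
grasp_force: 59.4
```

Request:
carry_out --steps '[0,-0.002,0,0,0,0,0,0,-0.002,0,0,0,0,0,0,-0.002,0,0,0,0,0]'

```text
time_s: 6.15
eef_pos: [0.4768, 0.1212, 0.155]
eef_rot: [0.001, 0.782, 0.624, 0.002]
wrist_force: [5.0, -0.8, 5.2]
opening: 0.158
grasp_force: 59.5
```

Request:
carry_out --steps '[0,-0.002,0,0,0,0,0,0,-0.002,0,0,0,0,0,0,-0.002,0,0,0,0,0]'

```text
time_s: 6.45
eef_pos: [0.4749, 0.1216, 0.155]
eef_rot: [0.002, 0.782, 0.624, 0.002]
wrist_force: [6.0, -0.5, 3.6]
opening: 0.155
grasp_force: 59.4
```

Request:
carry_out --steps '[0,-0.002,0,0,0,0,0,0,-0.002,0,0,0,0,0,0,-0.002,0,0,0,0,0]'

```text
time_s: 6.75
eef_pos: [0.473, 0.122, 0.155]
eef_rot: [0.002, 0.782, 0.624, 0.002]
wrist_force: [6.8, -0.7, 3.9]
opening: 0.155
grasp_force: 59.4
```

Request:
carry_out --steps '[0,-0.002,0,0,0,0,0,0,-0.002,0,0,0,0,0,0,-0.002,0,0,0,0,0]'

```text
time_s: 7.05
eef_pos: [0.4711, 0.1225, 0.155]
eef_rot: [0.002, 0.782, 0.624, 0.002]
wrist_force: [7.5, -1.5, 3.0]
opening: 0.155
grasp_force: 59.3
```

Request:
carry_out --steps '[0,-0.002,0,0,0,0,0,0,-0.002,0,0,0,0,0,0,-0.002,0,0,0,0,0]'

```text
time_s: 7.35
eef_pos: [0.4693, 0.1229, 0.155]
eef_rot: [0.002, 0.782, 0.624, 0.002]
wrist_force: [7.9, -1.7, 2.5]
opening: 0.153
grasp_force: 59.3
```

Request:
carry_out --steps '[0,-0.002,0,0,0,0,0,0,-0.002,0,0,0,0,0,0,-0.002,0,0,0,0,0]'

```text
time_s: 7.65
eef_pos: [0.4676, 0.1233, 0.155]
eef_rot: [0.002, 0.782, 0.624, 0.002]
wrist_force: [8.3, -1.5, 2.0]
opening: 0.151
grasp_force: 59.0
```

Request:
carry_out --steps '[0,-0.002,0,0,0,0,0,0,-0.002,0,0,0,0,0,0,-0.002,0,0,0,0,0]'

```text
time_s: 7.95
eef_pos: [0.4664, 0.1235, 0.155]
eef_rot: [0.003, 0.782, 0.623, 0.003]
wrist_force: [12.2, -2.5, -2.2]
opening: 0.157
grasp_force: 58.9
```

Request:
carry_out --steps '[0,-0.002,0,0,0,0,0,0,-0.002,0,0,0,0,0,0,-0.002,0,0,0,0,0]'

```text
time_s: 8.25
eef_pos: [0.4648, 0.1239, 0.155]
eef_rot: [0.003, 0.782, 0.623, 0.003]
wrist_force: [14.5, -2.4, -5.0]
opening: 0.155
grasp_force: 59.0
```

Request:
carry_out --steps '[0,-0.0015,0,0,0,0,0,0,-0.0015,0,0,0,0,0,0,-0.0015,0,0,0,0,0]'

```text
time_s: 8.55
eef_pos: [0.4635, 0.1242, 0.155]
eef_rot: [0.003, 0.782, 0.623, 0.003]
wrist_force: [16.1, -3.0, -5.7]
opening: 0.156
grasp_force: 58.9
```

Request:
carry_out --steps '[0,-0.0015,0,0,0,0,0,0,-0.0015,0,0,0,0,0,0,-0.0015,0,0,0,0,0]'

```text
time_s: 8.85
eef_pos: [0.4622, 0.1245, 0.155]
eef_rot: [0.003, 0.782, 0.623, 0.003]
wrist_force: [16.3, -2.7, -4.6]
opening: 0.155
grasp_force: 58.9
```

```bash
python3 - <<'E'
from h import *
o=ctrl.get_obs();cv2.imwrite("pics/w2.png",ctrl.camera("wrist")[:,:,::-1])
print(o["wrist_force"],o["torque"],o["eef_pos"])
E
```

```text
[16.26655339 -2.74601987 -4.58426286] [-0.35387677 -1.8121341  -0.06507427] [0.46216675 0.12448836 0.15501241]
```

View pics/w2.png

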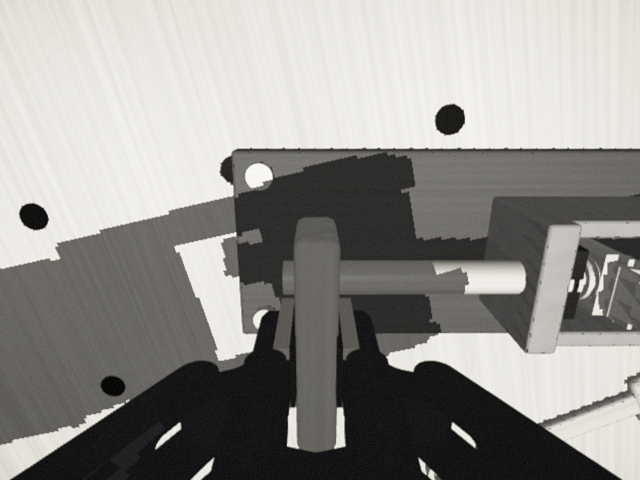

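The bar is held squarely between the pads (columns 295-338), and the collar is still short of the black bumper near (580,275). The force has levelled off, so this is the ramp and I can keep drawing.

Request:
carry_out --steps '[0,-0.0015,0,0,0,0,0,0,-0.0015,0,0,0,0,0,0,-0.0015,0,0,0,0,0]'

```text
time_s: 9.2
eef_pos: [0.4608, 0.1248, 0.155]
eef_rot: [0.003, 0.782, 0.623, 0.003]
wrist_force: [17.7, -3.0, -6.2]
opening: 0.155
grasp_force: 58.9
```

Request:
carry_out --steps '[0,-0.0015,0,0,0,0,0,0,-0.0015,0,0,0,0,0,0,-0.0015,0,0,0,0,0]'

```text
time_s: 9.5
eef_pos: [0.4594, 0.1251, 0.155]
eef_rot: [0.003, 0.782, 0.623, 0.003]
wrist_force: [17.2, -3.1, -5.6]
opening: 0.156
grasp_force: 59.0
```

Request:
carry_out --steps '[0,-0.0015,0,0,0,0,0,0,-0.0015,0,0,0,0,0,0,-0.0015,0,0,0,0,0]'

```text
time_s: 9.8
eef_pos: [0.4571, 0.1257, 0.155]
eef_rot: [0.003, 0.782, 0.623, 0.003]
wrist_force: [12.6, -1.8, -1.4]
opening: 0.154
grasp_force: 60.3
```

Request:
carry_out --steps '[0,-0.001,0,0,0,0,0,0,-0.001,0,0,0,0,0,0,-0.001,0,0,0,0,0]'

```text
time_s: 10.1
eef_pos: [0.4562, 0.1259, 0.155]
eef_rot: [0.003, 0.782, 0.623, 0.003]
wrist_force: [12.9, -1.9, -1.5]
opening: 0.157
grasp_force: 60.3
```

Request:
carry_out --steps '[0,-0.001,0,0,0,0,0,0,-0.001,0,0,0,0,0,0,-0.001,0,0,0,0,0]'

```text
time_s: 10.4
eef_pos: [0.4549, 0.1262, 0.155]
eef_rot: [0.002, 0.782, 0.624, 0.003]
wrist_force: [10.5, -1.6, -0.3]
opening: 0.153
grasp_force: 60.6
```

Request:
carry_out --steps '[0,-0.001,0,0,0,0,0,0,-0.001,0,0,0,0,0,0,-0.001,0,0,0,0,0]'

```text
time_s: 10.7
eef_pos: [0.454, 0.1264, 0.155]
eef_rot: [0.002, 0.782, 0.623, 0.003]
wrist_force: [12.4, -2.1, -2.0]
opening: 0.154
grasp_force: 60.3
```

Request:
carry_out --steps '[0,-0.001,0,0,0,0,0,0,-0.001,0,0,0,0,0,0,-0.001,0,0,0,0,0]'

```text
time_s: 11.0
eef_pos: [0.4535, 0.1265, 0.155]
eef_rot: [0.003, 0.782, 0.623, 0.003]
wrist_force: [14.3, -2.5, -3.4]
opening: 0.152
grasp_force: 60.0
```

The pull is climbing steeply again, now about 3 N over the spring, which is the bumper. I'm easing off.

Request:
carry_out --steps '[0,0.001,0,0,0,0,0,0,0.002,0,0,0,0,0,0,0.003,0,0,0,0,0,0,0.003,0,0,0,0,0]'

```text
time_s: 11.4
eef_pos: [0.4558, 0.126, 0.155]
eef_rot: [0.002, 0.782, 0.624, 0.002]
wrist_force: [9.2, -2.3, -0.3]
opening: 0.157
grasp_force: 60.6
```

Request:
carry_out --steps '[0,0.001,0,0,0,0,0,0,0.001,0,0,0,0,0,0,0.001,0,0,0,0,0]'

```text
time_s: 11.7
eef_pos: [0.4567, 0.1258, 0.155]
eef_rot: [0.002, 0.782, 0.624, 0.002]
wrist_force: [11.2, -1.9, 0.3]
opening: 0.154
grasp_force: 60.6
```

Request:
carry_out --steps '[0,0.001,0,0,0,0,0,0,0.001,0,0,0,0,0,0,0.001,0,0,0,0,0]'

```text
time_s: 12.0
eef_pos: [0.4572, 0.1257, 0.155]
eef_rot: [0.002, 0.782, 0.624, 0.002]
wrist_force: [7.5, -2.1, 4.0]
opening: 0.154
grasp_force: 61.1
```

Request:
carry_out --steps '[0,0.001,0,0,0,0,0,0,0.001,0,0,0,0,0,0,0.001,0,0,0,0,0]'

```text
time_s: 12.3
eef_pos: [0.4575, 0.1256, 0.1549]
eef_rot: [0.001, 0.782, 0.624, 0.001]
wrist_force: [4.6, -0.9, 6.4]
opening: 0.154
grasp_force: 61.7
```

Request:
carry_out --steps '[0,0.001,0,0,0,0,0,0,0.001,0,0,0,0,0,0,0.001,0,0,0,0,0]'

```text
time_s: 12.6
eef_pos: [0.4577, 0.1256, 0.1549]
eef_rot: [0.0, 0.782, 0.624, 0.001]
wrist_force: [-0.3, -0.2, 10.7]
opening: 0.154
grasp_force: 62.3
```

The pull is gone, so the sear holds. Releasing and lifting.

Request:
carry_out --steps '[0,0,0,0,0,0,0.2,0,0,0,0,0,0,0.35,0,0,0,0,0,0,0.6,0,0,0,0,0,0,0.6,0,0,0,0,0,0,0.6,0,0,0,0,0,0,0.6,0,0,-0.02,0,0,0,0.6,0,0,-0.05,0,0,0,0.6,0,0,-0.09,0,0,0,0.6,0,0,-0.13,0,0,0,0.6,0,0,-0.13,0,0,0,0.6,0,0,-0.13,0,0,0,0.6]'

```text
time_s: 13.8
eef_pos: [0.4577, 0.1255, 0.2848]
eef_rot: [0.001, 0.782, 0.624, 0.001]
wrist_force: [0.0, 0.1, -0.4]
opening: 0.6
grasp_force: 0.0
```

```bash
python3 - <<'E'
from h import *
o=ctrl.get_obs();cv2.imwrite("pics/w3.png",ctrl.camera("wrist")[:,:,::-1])
print(o["eef_pos"],o["eef_rot"],o["wrist_force"])
print(proj("wrist",[.6839,.0748,.086],o), proj("wrist",[.4548,.1269,.115],o))
E
```

```text
[0.45769541 0.12545543 0.28483694] [7.69964593e-04 7.81683777e-01 6.23673694e-01 1.00161642e-03] [ 0.04170617  0.05748621 -0.38129   ]
[647.47204064 225.33419854] [310.49572436 239.07883874]
```

View pics/w3.png

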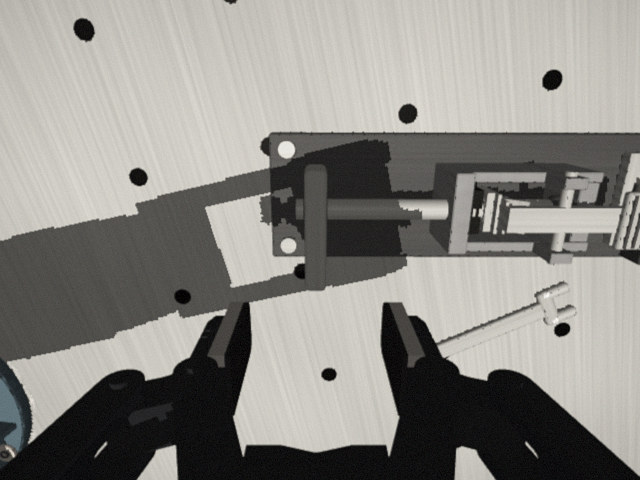

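The crossbar has stayed back: bar at about (315,228), housing at about 460. The striker is cocked. Moving over the pad with the fingers shut.

Request:
carry_out --steps '[0,0.02,0,0,0,0,0,0.001,0.06,0,0,0,0,0,0.001,0.1,0,0,0,0,0,0.001,0.14,0,0,0,0,0,0.001,0.18,0,0,0,0,0,0.001,0.215,0,0,0,0,0,0.001,0.232,0,0,0,0,0,0.001,0.232,0,0,0,0,0,0.001,0.232,0,0,0,0,0,0.001,0.232,0.03,0,0,0,0,0.001,0.232,0.06,0,0,0,0,0.001,0.232,0.085,0,0,0,0,0.001,0.232,0.085,0,0,0,0,0.001,0.232,0.085,0,0,0,0]'

```text
time_s: 15.25
eef_pos: [0.6827, 0.0753, 0.1989]
eef_rot: [-0.001, 0.782, 0.624, -0.001]
wrist_force: [-0.1, -0.1, 0.1]
opening: -0.001
grasp_force: 0.0
```

```bash
python3 - <<'E'
from h import *
o=ctrl.get_obs();cv2.imwrite("pics/w4.png",ctrl.camera("wrist")[:,:,::-1])
print(o["eef_pos"],o["opening"],o["wrist_force"])
print(proj("wrist",[.6839,.0748,.086],o))
E
```

```text
[0.68273325 0.07532472 0.19886729] -0.0014649910011917157 [-0.08080573 -0.07254894  0.05223379]
[319.16430007 277.54973614]
```

View pics/w4.png

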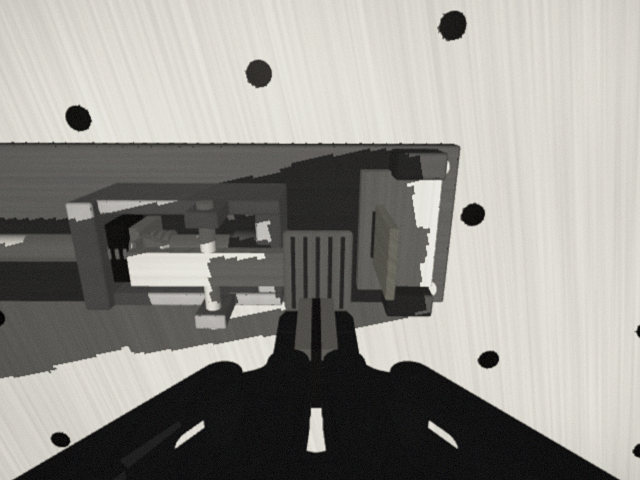

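The pad is centred at about (318,271), right under the finger line and 40 px clear of the tab. Pressing.

Request:
carry_out --steps '[0,0.001,0.02,0,0,0,0,0,0.001,0.036,0,0,0,0,0,0.001,0.04,0,0,0,0,0,0.001,0.042,0,0,0,0,0,0.001,0.042,0,0,0,0]'

```text
time_s: 15.8
eef_pos: [0.6844, 0.0747, 0.1584]
eef_rot: [-0.0, 0.782, 0.624, -0.0]
wrist_force: [-3.3, -0.8, 4.4]
opening: -0.002
grasp_force: 2.6
```

Request:
carry_out --steps '[0,0,0.002,0,0,0,0,0,0,0.004,0,0,0,0,0,0,0.004,0,0,0,0]'

```text
time_s: 16.1
eef_pos: [0.6849, 0.0747, 0.1556]
eef_rot: [0.0, 0.782, 0.624, 0.0]
wrist_force: [-5.9, -0.2, 9.7]
opening: -0.004
grasp_force: 4.8
```

Request:
carry_out --steps '[0,0,0.002,0,0,0,0,0,0,0.003,0,0,0,0,0,0,0.003,0,0,0,0]'

```text
time_s: 16.4
eef_pos: [0.6851, 0.0747, 0.1531]
eef_rot: [0.001, 0.782, 0.624, 0.0]
wrist_force: [-6.5, -0.1, 12.8]
opening: 0.002
grasp_force: 5.9
```

Request:
carry_out --steps '[0,0,0.002,0,0,0,0,0,0,0.003,0,0,0,0,0,0,0.003,0,0,0,0]'

```text
time_s: 16.7
eef_pos: [0.6858, 0.0746, 0.1497]
eef_rot: [0.001, 0.782, 0.624, 0.001]
wrist_force: [-2.3, 0.0, 7.6]
opening: 0.001
grasp_force: 3.6
```

Request:
carry_out --steps '[0,0,0.001,0,0,0,0,0,0,0.002,0,0,0,0,0,0,0.002,0,0,0,0]'

```text
time_s: 17.0
eef_pos: [0.6857, 0.0746, 0.1477]
eef_rot: [0.001, 0.782, 0.624, 0.001]
wrist_force: [-1.4, 0.5, 8.5]
opening: -0.0
grasp_force: 3.8
```

The press force dropped from 12.8 to 7.6 N, so it fired. Lifting away to check.

Request:
carry_out --steps '[0,0,-0.01,0,0,0,0,0,0,-0.03,0,0,0,0,0,0,-0.06,0,0,0,0,0,0,-0.1,0,0,0,0,0,0,-0.14,0,0,0,0,0,-0.04,-0.16,0,0,0,0,0,-0.08,-0.16,0,0,0,0,0,-0.1,-0.16,0,0,0,0,0,-0.1,-0.16,0,0,0,0,0,-0.1,-0.16,0,0,0,0]'

```text
time_s: 18.0
eef_pos: [0.5875, 0.0969, 0.306]
eef_rot: [0.001, 0.782, 0.624, 0.001]
wrist_force: [-0.2, 0.5, -0.5]
opening: -0.001
grasp_force: 0.0
```

```bash
python3 - <<'E'
from h import *
o=ctrl.get_obs();a=ctrl.camera("wrist")[:,:,::-1];print(o["eef_pos"],o["wrist_force"])
b=ctrl.camera("scene")[:,:,::-1][120:360,200:520]
cv2.imwrite("pics/f.png",np.hstack([cv2.resize(a,(400,300)),cv2.resize(b,(400,300))]))
E
```

```text
[0.58752814 0.09692088 0.30604648] [-0.21165809  0.54385496 -0.54407706]
```

View pics/f.png

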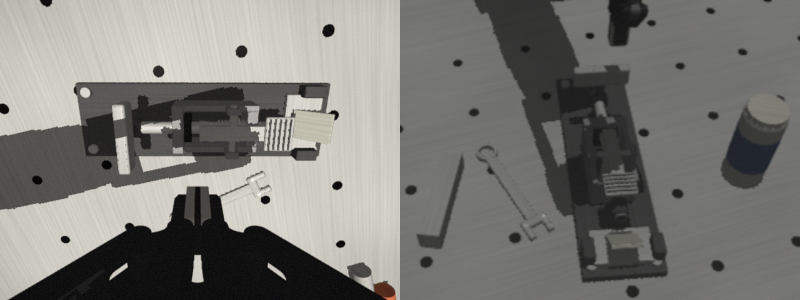

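The tab is now leaning well over (left panel, about (313,127)). The spanner, tube and can haven't moved. I'll check the crossbar's rest position numerically, then hand in.

```bash
python3 - <<'E'
from h import *
o=ctrl.get_obs()
for x in(-.09,-.145):
    print(x,proj("wrist",[.5961+x*.975,.0947-x*.2221,.115],o)*.625)
E
```

```text
-0.09 [121.91544884 144.07838641]
-0.145 [ 71.12893704 144.13306501]
```

The crossbar is at its rest position: seen at column 121, against 122 expected.

```bash
python3 -c "
from bench import ctrl
print(ctrl.hand_in())"
```

```text
the job is handed in; nothing more can be done
None
```

The job is handed in: the striker was drawn until the sear caught, eased off with about 3 N on the bumper, and tripped at the pad; it flew back to rest and bent the tab over, and the spanner, tube and can were left where they were.

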